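# Squeeze a wooden lid's handle batten home with a one-hand bar clamp

### The arm

A 6-joint arm with a two-finger parallel gripper is mounted at the origin on the work surface. World frame = base frame: x ahead of the robot, y to its left, z up, the work surface at z = 0. Lengths are in m, angles in rad, forces in N, time in s.
With the tool pointing down it reaches from about 0.3 to 0.75 m from the base axis. Payload 8.5 kg.
Tool frame: the origin (TCP) lies midway between the tips of the shut fingers; the grasp point (between the pads) lies 19 mm behind it; z points along the fingers, y is the line along which they close (so a half turn about z gives the same grasp; the last joint's range is limited). The gripper opens to 85 mm and grips with 20 to 120 N. Pads are 22 mm wide; open, the fingers measure 114 mm over their backs; the gripper's body (76 mm by 85 mm) begins 54 mm behind the grasp point. The pads swing forward as they close: fully open they stand 13 mm farther back than shut.
Start: joints at [0.992, 0.381, 1.297, -0, 1.464, -0.215], TCP at [0.196, 0.514, 0.231] pointing down, gripper open.
Joint ranges: [-3.11, 3.11], [-0.89, 2.33], [0.22, 2.48], [-1.42, 4.56], [0.17, 2.85], [-2.88, 2.88]. Speed limits (rad/s): [2.39, 2.39, 3.14, 3.14, 3.14, 3.14].

### API

Orientations are given as a rotation vector (axis times angle).
In Python, from station import arm gives the robot as it stands.
- The arm moves only by the tool drive_tool, never from a script. Its argument "plan" is a list of rows, each a list of 7 numbers: the opening, from 0 (shut) to 1 (fully open), then the shift along the tool's x, y, z in units of 50 mm (1.0 is 50 mm), then the turn, a rotation vector about the tool's x, y, z in units of 6 degrees (1.0 is 6 degrees). A call has exactly 10 rows; each row shifts and turns the commanded pose from where the row before left it, along the tool's axes as they then stand; what a row does not reach is not made up. A row lasts 1/10 s, in which the tool goes at most 50 mm and 8.59 degrees, less where a joint would pass 70% of its speed; a pose out of reach is approached as far as the arm can. A call is refused whole if a number of a shift passes 1 or a number of a turn 1, either way. A call with a gripper value outside its range is refused whole. The fingers move at their own pace and stop on an object; "newtons" is the grip in N (left out, the last holds). Time passes only in rows, so rows that do not move let the fingers close, or fill a call up. It gives the time, the measured TCP pose, the force, the opening and the grip force at its end, in the units of the state.
- arm.get_obs(): the state, without advancing time (a new reading comes with each control period).
- arm.camera(name): name is "scene" or "top" or "wrist"; returns (picture, depth): 384x512x3 uint8, red, green, blue; 384x512 float32, m along the optical axis (not along the pixel's ray), 0 where there is no reading.
- arm.camera_info(name): a dict with "K" (3x3 intrinsics, pixels), "cam_to_world" (4x4, takes a point from camera to world coordinates); the wrist camera has in their place "tool_from_camera" (4x4, takes a point from camera to tool coordinates, whose origin is the TCP and whose axes are the flange's). Camera axes: x right, y down, z forward; pixel columns grow to the right and rows downward; lengths in m; the calibration is good to about 2 mm. A picture is of the moment at which its call begins: read the wrist's pose just before it. camera_info takes no time and is no camera call.
- arm.finish_job(): hands the job in; it is judged then, once.
The state is a dict: "t": time; "joints": joint angles; "joint_velocities": joint speeds; "effort": joint torques, N m; "eef_pos": TCP position; "eef_rot": TCP orientation; "ft_force": force on the tool from outside, world axes, zero at the start; "torque": the same for the moment, N m; "width": finger opening in m; "grasp_force": force on a finger pad.
Only numpy, scipy, OpenCV 4.12 (cv2) and the standard library are available. Lean on these libraries where they do the work, as an engineer would, in place of code of your own. Each camera call takes 0.05 s, during which the arm holds its last target. There are 200 camera calls.

### The job

The handle batten of the small wooden box lid has crept out of its groove. With the one-hand bar clamp that already lies around the lid, pump the trigger gently until the batten is pushed fully home, flush with the lid's edge, and the clamp goes tight, without crushing the soft wood; then press the clamp's release tab and hold it down until the jaw has sprung all the way open again. Handle only the clamp: keep the gripper off the lid and batten, and leave the lid lying flat and the bowls and jug where they stand.

Things in the scene. Friction and masses are not known exactly. Their poses are not given: they have to be found in the camera images.
- clamp: one-hand trigger bar clamp, black plastic, steel bar, 1.1 kg, lying loose on its smooth side. Origin: worktop height, on the bar's centre line, in the plane of the near pad; x to the jaw tips (away from the robot), y along the bar to the far jaw, z up. Housing x -19..52, y -96..-6, z to 34 mm. Pistol grip x -119..-16, y -95..-77, z 1..31; trigger beside it on its +y side
- near_pad (a point): middle of the near jaw's rubber pad, which is fixed to the housing and faces +y; clamp frame (98, 0, 17) mm. The jaw runs along x to 118 mm, 33 mm high. The bar, 22 x 7 mm with saw teeth on top, lies at z 13..23 along the clamp's y axis; its tail behind the housing ends at y -141 mm, going to -203 as the clamp closes
- far_jaw: jaw on the bar; origin under the middle of its pad's face, axes as the clamp's. Its y in the clamp's frame is the opening: 206 mm fully open, 196 to 206 at the start, 149 with both pads on the lid. The ratchet (4 mm teeth) lets it only close, 8 mm a full squeeze; while the release is held down a 4 to 5 N spring runs it back to fully open in about 0.5 s
- grip (a point): where to take the clamp for pumping: clamp frame (-48, -65, 17) mm, midway between the outer faces of pistol grip (-y) and trigger (+y), 58 mm apart at rest, 36 at full squeeze. Reach down from above, a finger on each outside, closing along the clamp's y. The loose clamp slides 11 mm between the fingers at the first squeeze, so open 82 mm or more to let the trigger right out
- trigger (a joint): dark grey lever 11 mm thick, z 4..28 mm: 0 at rest, 0.25 rad at its stop; its spring takes 3 to 4 N of the squeeze, the jaw pushes with twice the rest. Free strokes go to the stop and need under 10 N. Let it right out between strokes. Once the jaws bear solidly on the lid it stalls at 0.05 to 0.15 rad (outer faces 8 mm or more wider than at full squeeze); 25 N is plenty
- trigger_face (a point): middle of the trigger's outer (+y) face, 88 mm from its hinge, which lies in the housing at (40, -44) mm in the clamp's frame; it moves to -y when squeezed, 22 mm at its stop
- release (a joint): rocker of the release tab, also the holding pawl: about 0 at rest, clicks up to 0.1 as teeth pass, 0.32 with the tab fully down; the jaw is free above about 0.25
- release_tab (a point): middle of the top of the release tab: ribbed, dark grey, 20 x 24 mm, 15 mm proud of the housing's top (49 mm above the worktop), at (0, -18) mm in the clamp's frame. Press straight down at its middle, for instance with the shut fingertips: 6 to 7 mm travel against 6 to 16 N, then a firm stop. Springs up again
- lid: rectangular lid of a small box, light soft wood, 149 mm along y x 120 x 14 mm, 0.15 kg with its batten, lying loose between the jaws; origin at the centre of its underside, y along the batten. The batten sticks out at the -y end, towards the near jaw. A jaw pressing with more than 60 N crushes the wood
- batten (a joint): how far the handle batten stands out beyond the lid's edge at the near-jaw end (m): 16 to 32 mm at the start, 0 when flush. Tight in its groove: about 9 N to slide, and stays where it is pushed
- batten_end (a point): middle of the batten's end face at the near-jaw end. Batten: darker wood, 20 mm wide, 149 mm long, top 34 mm above the worktop
- bowl_a: soup bowl, dark outside, red inside, 110 mm across, 62 mm high; origin under its foot. Leave alone
- bowl_b: another soup bowl like it. Leave alone
- jug: white plastic jug, 90 mm across, 120 mm high, with a handle; origin under its foot. Leave alone
Things that resemble listed ones, but are neither listed nor needed, are in the scene too. Several things have the shape of the lid; the one meant has the colours described above.

How it is judged:
By the outcome, as a careful person would: the job done as asked, in the order asked, and still so for the second after the job is handed in, with the robot touching nothing.
It also fails if it takes over 58 s, if anything falls off the work surface, if the arm or the gripper's body presses on something with over 40 N, if the wrist force passes 120 N, or if a joint passes its speed limit or range.

## Working session

There is one attempt and no reset: what is moved stays moved. The work goes in short steps, Python scripts to look and compute and a tool call to move; the robot and the scene stay as the last step left them, time stands still between calls to the robot, and variables do not carry over. Pictures are saved under pics/ and viewed, at most 10 in all, crops included, and the job is handed in when it is done.

Besides the shell and the picture viewer there is one more tool, called after "Emit:" by a JSON object that holds its "method" and its "body", one argument or row to a line. drive_tool: Moves the arm, as the interface text tells. Its arguments: {"type":"object","properties":{"plan":{"type":"array","items":{"type":"array","items":{"type":"number"}}},"newtons":{"type":"number"}},"required":["plan"]}

```bash
mkdir -p pics; cat > h.py <<'E'
from station import arm
import numpy as np, cv2
def snap(n,f):
    p,d=arm.camera(n); cv2.imwrite('pics/'+f+'.png',p[:,:,::-1]); np.save('pics/'+f+'.npy',d); return p,d
def world(n,d,u,v,z=None):
    i=arm.camera_info(n);K=np.array(i['K']);T=np.array(i['cam_to_world'])
    r=np.linalg.inv(K)@[u,v,1]
    if z is None: return T[:3,:3]@(r*d[int(round(v)),int(round(u))])+T[:3,3]
    w=T[:3,:3]@r; return T[:3,3]+w*(z-T[2,3])/w[2]
E
python3 - <<'E'
from h import *
p,d=snap('top','top1');p2,d2=snap('scene','sc1')
cv2.imwrite('pics/both.png',cv2.resize(np.hstack([p,p2])[:,:,::-1],(800,300)))
cv2.imwrite('pics/topb.png',cv2.resize(p[:,:,::-1],(800,600),interpolation=cv2.INTER_CUBIC))
o=arm.get_obs();print({k:np.round(v,3) for k,v in o.items()}); print(arm.camera_info('top'))
E
```

```text
{'t': np.float64(0.1), 'joints': array([ 0.992,  0.381,  1.298,  0.   ,  1.464, -0.215]), 'joint_velocities': array([ 0.001, -0.001, -0.004, -0.001, -0.002,  0.   ]), 'effort': array([ 3.0000e-03, -4.4922e+01, -2.3166e+01, -0.0000e+00,  4.0000e-03,
       -0.0000e+00]), 'eef_pos': array([0.196, 0.514, 0.231]), 'eef_rot': array([-5.680e-01, -3.089e+00,  2.000e-03]), 'ft_force': array([ 0.501, -0.082, -0.222]), 'torque': array([-0.046, -0.032,  0.023]), 'grasp_force': np.float64(0.0), 'width': np.float64(0.085)}
{'K': array([[390.94233921,   0.        , 248.56735387],
       [  0.        , 390.94233921, 195.57472695],
       [  0.        ,   0.        ,   1.        ]]), 'cam_to_world': array([[ 0.01001343, -0.98127394,  0.1923569 ,  0.3255117 ],
       [-0.9998054 , -0.01309477, -0.0147542 ,  0.01586955],
       [ 0.01699678, -0.19217173, -0.98121411,  1.19233174],
       [ 0.        ,  0.        ,  0.        ,  1.        ]])}
```

View pics/topb.png

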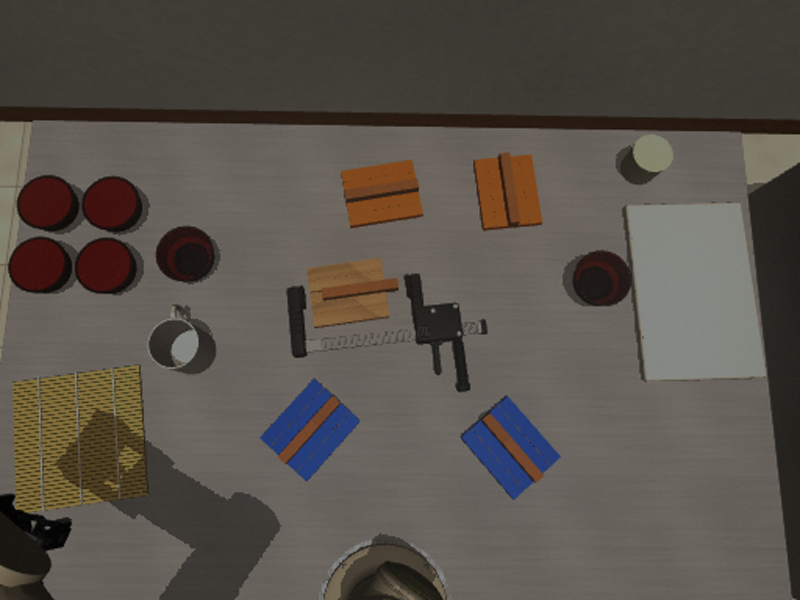

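Lookalikes in this view: orange lids at (382,193) and (508,190), blue lids at (310,430) and (510,447), and a natural-wood lid at (347,293) between the clamp jaws. I choose the natural-wood one. There is only one clamp: housing (438,322), grip (461,365), trigger (436,360). Next is a close crop to check.

```bash
python3 - <<'E'
import cv2
p=cv2.imread('pics/top1.png')[165:255,180:315]
p=cv2.convertScaleAbs(p,alpha=1.8,beta=15)
cv2.imwrite('pics/crop1.png',cv2.resize(p,(800,533),interpolation=cv2.INTER_CUBIC))
E
```

```text
(no output)
```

View pics/crop1.png

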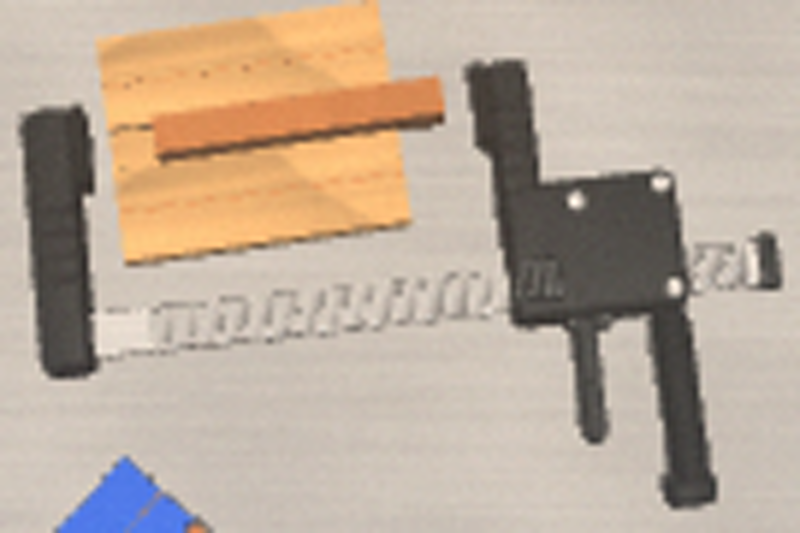

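```bash
cat >> h.py <<'E'
def fit(C,W):
    C,W=np.array(C)[:,:2],np.array(W)[:,:2]; c,w=C.mean(0),W.mean(0)
    a=C-c;b=W-w; th=np.arctan2((a[:,0]*b[:,1]-a[:,1]*b[:,0]).sum(),(a*b).sum())
    R=np.array([[np.cos(th),-np.sin(th)],[np.sin(th),np.cos(th)]]); t=w-R@c
    return th,R,t,(W-(a@R.T+w))
E
python3 - <<'E'
from h import *
S=800/135
L=[((52,-96,34),(670,172)),((-19,-96,34),(688,305)),((-19,-6,34),(514,325)),((-119,-95,31),(714,500)),((98,0,33),(472,105)),((118,0,33),(468,66))]
C=[];W=[]
for c,(u,v) in L:
    C.append(np.array(c[:2])/1000); W.append(world('top',None,180+u/S-.5,165+v/S-.5,c[2]/1000))
th,R,t,e=fit(C,W); print(np.degrees(th),t,np.round(e*1000,1))
for n,c in dict(grip=(-48,-65),tab=(0,-18)).items(): print(n,R@(np.array(c)/1000)+t)
# angle via bar
a=world('top',None,180+120/S-.5,165+333/S-.5,.02);b=world('top',None,180+715/S-.5,165+267/S-.5,.02)
d=a-b;print('bar ang',np.degrees(np.arctan2(-d[0],d[1])))
P=(np.array(a)[:2]-t)@R;print(P,(b[:2]-t)@R)
fj=world('top',None,180+92/S-.5,165+170/S-.5,.033);print('farjaw',(fj[:2]-t)@R)
for q in [(440,78),(443,122)]:
    b=world('top',None,180+q[0]/S-.5,165+q[1]/S-.5,.034);print('batten',(b[:2]-t)@R)
for q in [(100,38),(380,2),(411,223),(126,264)]:
    b=world('top',None,180+q[0]/S-.5,165+q[1]/S-.5,.014);print('lid',(b[:2]-t)@R,b)
E
```

```text
7.4412362411810005 [ 0.4984097 -0.0460704] [[-1.7 -0.2]
 [ 0.2  0.7]
 [ 0.6 -0.6]
 [ 2.   0.5]
 [-0.9  0. ]
 [-0.2 -0.4]]
grip [ 0.45923205 -0.11673943]
tab [ 0.50074087 -0.06391881]
bar ang 7.09775208396786
[0.00274564 0.19183367] [ 0.00091136 -0.11413358]
farjaw [0.08576858 0.19676871]
batten [0.11288312 0.01478863]
batten [0.08969735 0.0160917 ]
lid [0.15959182 0.18787639] [0.63232574 0.16089235 0.014     ]
lid [0.16212625 0.03995661] [0.65399581 0.01454656 0.014     ]
lid [0.04292754 0.0378919 ] [ 0.53606837 -0.0029381   0.014     ]
lid [0.03875655 0.18591372] [0.5127623  0.14329692 0.014     ]
```

```bash
cat >> h.py <<'E'
from scipy.spatial.transform import Rotation as Ro
def plan(xy,z,ang):
    # ang: desired direction of tool y in world, deg (mod 180)
    o=arm.get_obs(); R=Ro.from_rotvec(o['eef_rot']); M=R.as_matrix()
    a=np.degrees(np.arctan2(M[1,1],M[0,1])); d=(ang-a+90)%180-90
    print('pos',np.round(o['eef_pos'],4),'tool y',round(a,2),'tilt',np.round(M[:,2],3),'w',o['width'],'j6',o['joints'][5],o['joints'][0])
    print('turn z units',round(-d/6,2),'(alt',round((-d+180)/6,1),round((-d-180)/6,1),')')
    D=np.array([*xy,z])-o['eef_pos']
    print('shift now-axes units',np.round(M.T@D/.05,2))
    N=Ro.from_rotvec([0,0,np.radians(d)]).as_matrix()@M
    print('shift after-turn units',np.round(N.T@D/.05,2))
E
python3 -c "
from h import *
plan((.4592,-.1167),.15,97.4)"
```

```text
pos [0.1956 0.5138 0.2308] tool y 69.16 tilt [-0.001 -0.001 -1.   ] w 0.08546864734681392 j6 -0.21531354605348257 0.9917115654982699
turn z units -4.71 (alt 25.3 -34.7 )
shift now-axes units [-9.41 -9.91  1.63]
shift after-turn units [ -3.61 -13.18   1.63]
```

Emit:
{"method": "drive_tool", "body": {
  "plan": [
    [1,-0.6,-0.6,0,0,0,0],
    [1,-0.67,-0.71,0,0,0,0],
    [1,-0.67,-0.71,0,0,0,0],
    [1,-0.67,-0.71,0,0,0,0],
    [1,-0.67,-0.71,0,0,0,0],
    [1,-0.67,-0.71,0,0,0,0],
    [1,-0.67,-0.71,0,0,0,0],
    [1,-0.67,-0.71,0,0,0,0],
    [1,-0.67,-0.71,0,0,0,0],
    [1,-0.67,-0.71,0,0,0,0]
  ],
  "newtons": 20
}}

```text
t: 1.1
eef_pos: [0.3813, 0.0674, 0.2313]
eef_rot: [0.569, 3.09, 0.0]
ft_force: [1.2, -0.5, 0.6]
width: 0.0857
grasp_force: 0.0
```

Emit:
{"method": "drive_tool", "body": {
  "plan": [
    [1,-0.67,-0.71,0.2,0,0,0],
    [1,-0.67,-0.71,0.3,0,0,0],
    [1,-0.67,-0.71,0.3,0,0,0],
    [1,-0.6,-0.6,0.3,0,0,0],
    [1,-0.2,-0.4,0.3,0,0,-0.7],
    [1,0,0,0.2,0,0,-1],
    [1,0,0,0,0,0,-1],
    [1,0,0,0,0,0,-1],
    [1,0,0,0,0,0,-1],
    [1,0,0,0,0,0,0]
  ]
}}

```text
t: 2.1
eef_pos: [0.4558, -0.1249, 0.1517]
eef_rot: [0.203, -3.134, -0.001]
ft_force: [0.2, 0.3, 1.1]
width: 0.0857
grasp_force: 0.0
```

```bash
python3 - <<'E'
from h import *
plan((.4592,-.1167),.003,97.4)
p,d=snap('wrist','w1')
cv2.imwrite('pics/w1b.png',cv2.convertScaleAbs(p[:,:,::-1],alpha=1.6,beta=10))
E
```

```text
pos [ 0.4558 -0.1249  0.1517] tool y 97.4 tilt [-0.001  0.    -1.   ] w 0.08566268955510739 j6 -2.2187173883706213 -0.5187241528503932
turn z units 0.0 (alt 30.0 -30.0 )
shift now-axes units [-0.09  0.15  2.97]
shift after-turn units [-0.09  0.15  2.97]
```

View pics/w1b.png

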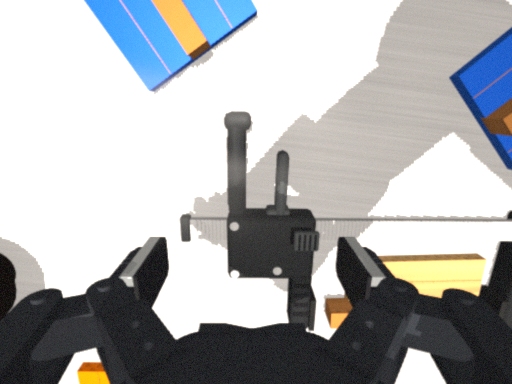

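The wrist view shows the pistol grip (237,165), trigger (282,180), release tab (306,241) and bar tail (185,228). I'll refine the pose from this picture.

```bash
cat >> h.py <<'E'
def wworld(o,u,v,z):
    i=arm.camera_info('wrist');K=np.array(i['K']);T=np.array(i['tool_from_camera'])
    M=Ro.from_rotvec(o['eef_rot']).as_matrix()
    r=M@T[:3,:3]@np.linalg.inv(K)@[u,v,1]; c=M@T[:3,3]+o['eef_pos']
    return c+r*(z-c[2])/r[2]
E
python3 - <<'E'
from h import *
o=arm.get_obs();C=[];W=[]
for c,p in [((-19,-96,34),(228,210)),((52,-96,34),(228,277)),((-19,-6,34),(314,211)),((0,-18,49),(306,240)),((-48,-95,17),(228.5,180))]:
    C.append(np.array(c)/1000);W.append(wworld(o,*p,c[2]/1000))
th,R,t,e=fit(C,W);print(np.degrees(th),t,np.round(e*1000,1))
for n,c in dict(grip=(-48,-65),tab=(0,-18)).items(): print(n,R@(np.array(c)/1000)+t)
w=wworld(o,289,180,.02)[:2];print('trigger face',(w-t)@R)
E
```

```text
6.960925165638989 [ 0.49469467 -0.04817528] [[-2.9  2.2]
 [ 1.   1.3]
 [-1.5 -4.1]
 [ 2.7 -0.7]
 [ 0.6  1.3]]
grip [ 0.45492598 -0.1185134 ]
tab [ 0.49687613 -0.0660426 ]
trigger face [-0.04829518 -0.03356991]
```

Emit:
{"method": "drive_tool", "body": {
  "plan": [
    [1,-0.05,0.15,0.3,0,0,0],
    [1,0,0,0.5,0,0,0],
    [1,0,0,0.5,0,0,0],
    [1,0,0,0.4,0,0,0],
    [1,0,0,0.3,0,0,0],
    [1,0,0,0.3,0,0,0],
    [1,0,0,0.3,0,0,0],
    [1,0,0,0.2,0,0,0],
    [1,0,0,0.15,0,0,0],
    [1,0,0,0,0,0,0]
  ]
}}

```text
t: 3.15
eef_pos: [0.4573, -0.1171, 0.0039]
eef_rot: [0.2, -3.134, -0.001]
ft_force: [-0.0, 0.3, 0.5]
width: 0.0853
grasp_force: 0.0
```

Emit:
{"method": "drive_tool", "body": {
  "plan": [
    [0.9,0,0,0,0,0,0],
    [0.82,0,0,0,0,0,0],
    [0.75,0,0,0,0,0,0],
    [0.68,0,0,0,0,0,0],
    [0.6,0,0,0,0,0,0],
    [0.53,0,0,0,0,0,0],
    [0.46,0,0,0,0,0,0],
    [0.41,0,0,0,0,0,0],
    [0.38,0,0,0,0,0,0],
    [0.38,0,0,0,0,0,0]
  ],
  "newtons": 20
}}

```text
t: 4.15
eef_pos: [0.4593, -0.1189, 0.0062]
eef_rot: [-0.201, 3.13, -0.006]
ft_force: [-0.7, -6.1, 15.1]
width: 0.0371
grasp_force: 19.1
```

Emit:
{"method": "drive_tool", "body": {
  "plan": [
    [0.7,0,0,0,0,0,0],
    [1,0,0,0,0,0,0],
    [1,0,0,0,0,0,0],
    [1,0,0,0,0,0,0],
    [1,0,0,0,0,0,0],
    [1,0,0,0,0,0,0],
    [0.9,0,0,0,0,0,0],
    [0.8,0,0,0,0,0,0],
    [0.72,0,0,0,0,0,0],
    [0.65,0,0,-0.02,0,0,0]
  ]
}}

```text
t: 5.15
eef_pos: [0.4573, -0.117, 0.0053]
eef_rot: [0.202, -3.134, -0.0]
ft_force: [0.4, 0.2, -6.3]
width: 0.0555
grasp_force: 5.9
```

Emit:
{"method": "drive_tool", "body": {
  "plan": [
    [0.6,0,0,-0.02,0,0,0],
    [0.53,0,0,-0.02,0,0,0],
    [0.47,0,0,-0.02,0,0,0],
    [0.42,0,0,-0.01,0,0,0],
    [0.38,0,0,-0.01,0,0,0],
    [0.38,0,0,0,0,0,0],
    [0.38,0,0,0,0,0,0],
    [0.7,0,0,0.03,0,0,0],
    [1,0,0,0.07,0,0,0],
    [1,0,0,0,0,0,0]
  ]
}}

```text
t: 6.15
eef_pos: [0.4578, -0.1173, 0.0044]
eef_rot: [-0.202, 3.134, -0.001]
ft_force: [0.5, -0.3, -0.3]
width: 0.0777
grasp_force: 0.0
```

```bash
python3 - <<'E'
from h import *
o=arm.get_obs();print(o['width'],o['eef_pos'],o['ft_force'])
p,d=snap('top','top2')
q=cv2.resize(cv2.convertScaleAbs(p[165:255,180:315,::-1],alpha=1.8,beta=15),(800,533),interpolation=cv2.INTER_CUBIC)
cv2.imwrite('pics/crop2.png',q)
E
```

```text
0.07771896313712477 [ 0.45780203 -0.11729234  0.00442721] [ 0.52388233 -0.31209417 -0.34413899]
```

View pics/crop2.png

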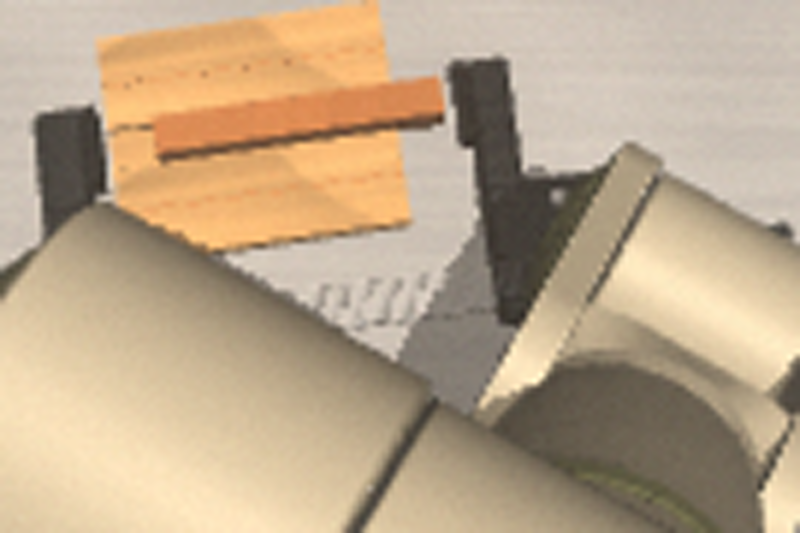

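Two strokes closed the gap by about 16 mm (near pad edge now x≈453, far pad x≈105), and the lid has not moved yet. I'll keep pumping, ending each call squeezed so I can read the width.

Emit:
{"method": "drive_tool", "body": {
  "plan": [
    [1,0,0,0,0,0,0],
    [1,0,0,0,0,0,0],
    [0.85,0,0,0,0,0,0],
    [0.72,0,0,0,0,0,0],
    [0.62,0,0,-0.03,0,0,0],
    [0.53,0,0,-0.03,0,0,0],
    [0.45,0,0,-0.02,0,0,0],
    [0.38,0,0,-0.02,0,0,0],
    [0.38,0,0,0,0,0,0],
    [0.38,0,0,0,0,0,0]
  ]
}}

```text
t: 7.2
eef_pos: [0.4571, -0.117, 0.0091]
eef_rot: [0.202, -3.134, -0.001]
ft_force: [-1.6, -1.7, -6.8]
width: 0.0361
grasp_force: 19.7
```

Emit:
{"method": "drive_tool", "body": {
  "plan": [
    [0.8,0,0,0.03,0,0,0],
    [1,0,0,0.07,0,0,0],
    [1,0,0,0,0,0,0],
    [1,0,0,0,0,0,0],
    [0.8,0,0,0,0,0,0],
    [0.66,0,0,-0.03,0,0,0],
    [0.55,0,0,-0.03,0,0,0],
    [0.45,0,0,-0.02,0,0,0],
    [0.38,0,0,-0.02,0,0,0],
    [0.38,0,0,0,0,0,0]
  ]
}}

```text
t: 8.2
eef_pos: [0.4575, -0.1176, 0.0097]
eef_rot: [-0.202, 3.135, -0.001]
ft_force: [-2.0, -2.6, 4.3]
width: 0.0357
grasp_force: 20.2
```

Emit:
{"method": "drive_tool", "body": {
  "plan": [
    [0.8,0,0,0.03,0,0,0],
    [1,0,0,0.07,0,0,0],
    [1,0,0,0,0,0,0],
    [1,0,0,0,0,0,0],
    [0.8,0,0,0,0,0,0],
    [0.66,0,0,-0.03,0,0,0],
    [0.55,0,0,-0.03,0,0,0],
    [0.45,0,0,-0.02,0,0,0],
    [0.38,0,0,-0.02,0,0,0],
    [0.38,0,0,0,0,0,0]
  ]
}}

```text
t: 9.2
eef_pos: [0.4575, -0.1176, 0.0096]
eef_rot: [-0.202, 3.135, -0.001]
ft_force: [-2.0, -4.5, 3.7]
width: 0.0356
grasp_force: 19.8
```

```bash
python3 - <<'E'
from h import *
p,d=snap('top','top3')
q=cv2.resize(cv2.convertScaleAbs(p[165:255,180:315,::-1],alpha=1.8,beta=15),(800,533),interpolation=cv2.INTER_CUBIC)
cv2.imwrite('pics/crop3.png',q)
E
```

```text
(no output)
```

View pics/crop3.png

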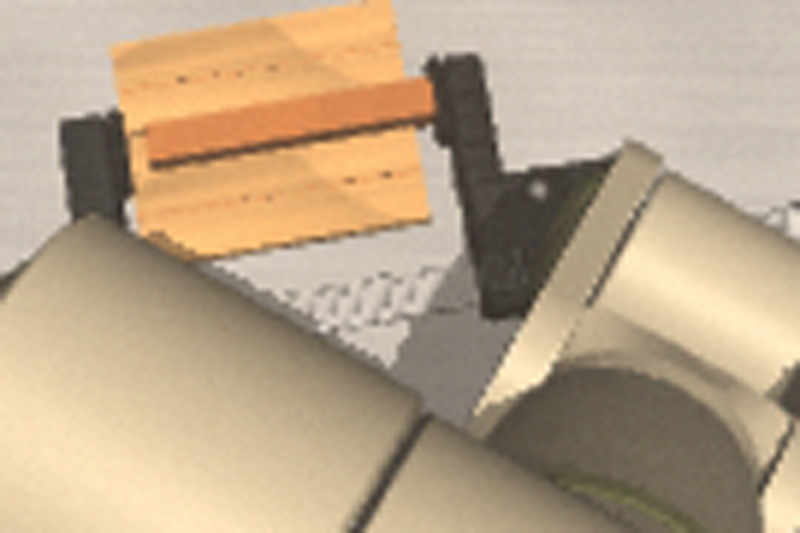

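The batten end is now against the near pad (437,100) and the far pad is on the lid (130,180). About 10 mm of batten still stands out, so I'll go more gently.

Emit:
{"method": "drive_tool", "body": {
  "plan": [
    [0.8,0,0,0.03,0,0,0],
    [1,0,0,0.07,0,0,0],
    [1,0,0,0,0,0,0],
    [1,0,0,0,0,0,0],
    [0.82,0,0,0,0,0,0],
    [0.7,0,0,-0.02,0,0,0],
    [0.62,0,0,-0.02,0,0,0],
    [0.57,0,0,-0.02,0,0,0],
    [0.53,0,0,0,0,0,0],
    [0.49,0,0,-0.02,0,0,0]
  ]
}}

```text
t: 10.25
eef_pos: [0.4578, -0.1179, 0.0087]
eef_rot: [-0.202, 3.134, -0.002]
ft_force: [-0.6, -2.7, -5.8]
width: 0.0424
grasp_force: 10.5
```

Emit:
{"method": "drive_tool", "body": {
  "plan": [
    [0.46,0,0,-0.01,0,0,0],
    [0.43,0,0,-0.01,0,0,0],
    [0.4,0,0,0,0,0,0],
    [0.38,0,0,0,0,0,0],
    [0.38,0,0,0,0,0,0],
    [0.38,0,0,0,0,0,0],
    [0.38,0,0,0,0,0,0],
    [0.38,0,0,0,0,0,0],
    [0.38,0,0,0,0,0,0],
    [0.38,0,0,0,0,0,0]
  ]
}}

```text
t: 11.25
eef_pos: [0.4574, -0.1173, 0.0094]
eef_rot: [0.202, -3.135, 0.0]
ft_force: [-2.3, -4.2, 0.1]
width: 0.0358
grasp_force: 18.8
```

Emit:
{"method": "drive_tool", "body": {
  "plan": [
    [0.8,0,0,0.03,0,0,0],
    [1,0,0,0.06,0,0,0],
    [1,0,0,0,0,0,0],
    [1,0,0,0,0,0,0],
    [0.82,0,0,0,0,0,0],
    [0.7,0,0,-0.02,0,0,0],
    [0.65,0,0,-0.02,0,0,0],
    [0.61,0,0,-0.01,0,0,0],
    [0.58,0,0,0,0,0,0],
    [0.55,0,0,-0.01,0,0,0]
  ]
}}

```text
t: 12.25
eef_pos: [0.4581, -0.1181, 0.0084]
eef_rot: [-0.202, 3.134, -0.003]
ft_force: [0.1, -4.0, -0.7]
width: 0.0467
grasp_force: 11.3
```

Emit:
{"method": "drive_tool", "body": {
  "plan": [
    [0.53,0,0,0,0,0,0],
    [0.51,0,0,0,0,0,0],
    [0.49,0,0,0,0,0,0],
    [0.47,0,0,0,0,0,0],
    [0.45,0,0,0,0,0,0],
    [0.43,0,0,0,0,0,0],
    [0.41,0,0,0,0,0,0],
    [0.39,0,0,0,0,0,0],
    [0.38,0,0,0,0,0,0],
    [0.38,0,0,0,0,0,0]
  ]
}}

```text
t: 13.25
eef_pos: [0.4582, -0.1184, 0.0086]
eef_rot: [-0.202, 3.133, -0.004]
ft_force: [-1.8, -7.1, 7.0]
width: 0.0454
grasp_force: 18.0
```

```bash
python3 - <<'E'
from h import *
o=arm.get_obs();print(o['width'],o['grasp_force'])
p,d=snap('top','top4')
q=cv2.resize(cv2.convertScaleAbs(p[165:255,180:315,::-1],alpha=1.8,beta=15),(800,533),interpolation=cv2.INTER_CUBIC)
cv2.imwrite('pics/crop4.png',q)
E
```

```text
0.04536000422251782 17.980189786758274
```

View pics/crop4.png

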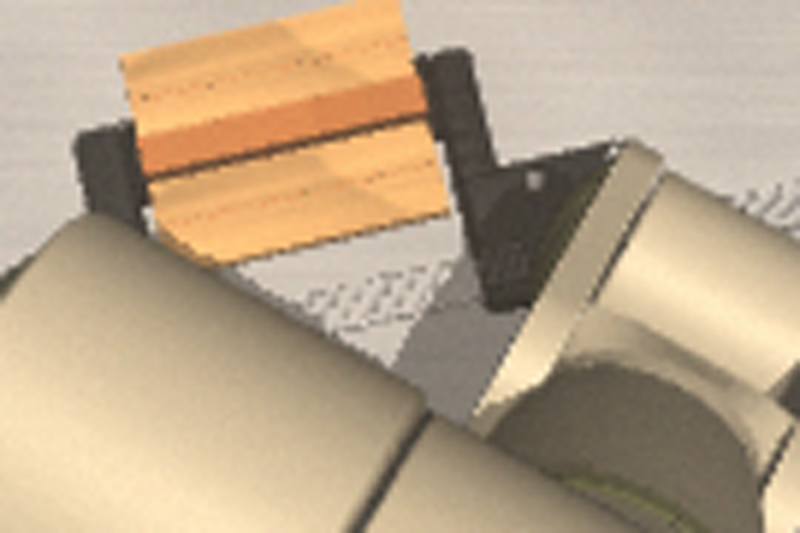

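The batten (430,95) is now flush with the lid edge and both pads bear on the lid. The squeeze stalled at 45 mm, so the clamp is tight. I'll confirm with a slightly firmer squeeze.

Emit:
{"method": "drive_tool", "body": {
  "plan": [
    [0.4,0,0,0,0,0,0],
    [0.38,0,0,0,0,0,0],
    [0.38,0,0,0,0,0,0],
    [0.38,0,0,0,0,0,0],
    [0.38,0,0,0,0,0,0],
    [0.38,0,0,0,0,0,0],
    [0.38,0,0,0,0,0,0],
    [0.38,0,0,0,0,0,0],
    [0.38,0,0,0,0,0,0],
    [0.38,0,0,0,0,0,0]
  ],
  "newtons": 24
}}

```text
t: 14.3
eef_pos: [0.4582, -0.1185, 0.0087]
eef_rot: [-0.202, 3.133, -0.004]
ft_force: [-3.0, -6.1, 8.9]
width: 0.0444
grasp_force: 21.2
```

Emit:
{"method": "drive_tool", "body": {
  "plan": [
    [0.6,0,0,0.02,0,0,0],
    [0.8,0,0,0.02,0,0,0],
    [1,0,0,0,0,0,0],
    [1,0,0,0,0,0,0],
    [1,0,0,-0.1,0,0,0],
    [1,0,0,-0.3,0,0,0],
    [1,0,0,-0.6,0,0,0],
    [1,0,0,-0.8,0,0,0],
    [1,0,0,-0.6,0,0,0],
    [1,0,0,-0.4,0,0,0]
  ]
}}

```text
t: 15.3
eef_pos: [0.4579, -0.1174, 0.1486]
eef_rot: [-0.201, 3.132, -0.003]
ft_force: [-0.4, 0.3, -0.5]
width: 0.0852
grasp_force: 0.0
```

```bash
python3 - <<'E'
from h import *
o=arm.get_obs();print(o['width'],o['eef_pos'],o['ft_force'])
p,d=snap('wrist','w2')
cv2.imwrite('pics/w2b.png',cv2.convertScaleAbs(p[:,:,::-1],alpha=1.6,beta=10))
E
```

```text
0.08521065781807614 [ 0.45793074 -0.11741869  0.14863618] [-0.44298825  0.25392885 -0.51489355]
```

View pics/w2b.png

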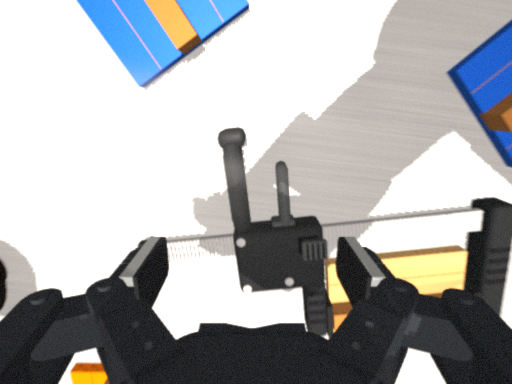

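The release tab is at (313,249) in the wrist view.

```bash
python3 - <<'E'
from h import *
o=arm.get_obs()
w=wworld(o,313,249,.049);print(w)
d=np.load('pics/w2.npy');i=arm.camera_info('wrist');T=np.array(i['tool_from_camera']);M=Ro.from_rotvec(o['eef_rot']).as_matrix()
for u,v in [(313,249),(306,245),(320,253),(275,245),(400,245)]:
    q=np.linalg.inv(i['K'])@[u,v,1]*d[v,u]; print(u,v,np.round(M@(T[:3,:3]@q+T[:3,3])+o['eef_pos'],4))
plan(w[:2]+[.001,.0005],.065,99)
E
```

```text
[ 0.51122231 -0.0518641   0.049     ]
313 249 [ 0.511  -0.052   0.0495]
306 245 [ 0.5069 -0.0598  0.051 ]
320 253 [ 0.5139 -0.0448  0.0503]
275 245 [ 0.5186 -0.0863  0.0359]
400 245 [0.5177 0.0588 0.002 ]
pos [ 0.4589 -0.1179  0.1508] tool y 97.37 tilt [ 0.006 -0.004 -1.   ] w 0.08546584437279951 j6 -2.2013805863416422 -0.5020148585471729
turn z units -0.27 (alt 29.7 -30.3 )
shift now-axes units [-1.22  1.19  1.72]
shift after-turn units [-1.25  1.15  1.72]
```

Emit:
{"method": "drive_tool", "body": {
  "plan": [
    [0,-0.3,0.3,0,0,0,0],
    [0,-0.4,0.4,0,0,0,0],
    [0,-0.4,0.35,0.1,0,0,0],
    [0,-0.12,0.14,0.2,0,0,0],
    [0,0,0,0.3,0,0,0],
    [0,0,0,0.3,0,0,0],
    [0,0,0,0.3,0,0,0],
    [0,0,0,0.15,0,0,0],
    [0,0,0,0.1,0,0,0],
    [0,0,0,0,0,0,0]
  ],
  "newtons": 20
}}

```text
t: 16.35
eef_pos: [0.5101, -0.0505, 0.073]
eef_rot: [0.201, -3.134, -0.0]
ft_force: [-0.1, -0.3, 0.7]
width: -0.0
grasp_force: 0.0
```

```bash
python3 - <<'E'
from h import *
o=arm.get_obs();print(o['width'],o['eef_pos'])
p,d=snap('wrist','w3');p2,_=snap('scene','s3')
i=arm.camera_info('scene');T=np.linalg.inv(i['cam_to_world']);q=np.array(i['K'])@(T@[*o['eef_pos'],1])[:3];u,v=(q[:2]/q[2]).astype(int);print(u,v)
c=p2[max(v-50,0):v+50,max(u-66,0):u+66]
cv2.imwrite('pics/w3b.png',cv2.convertScaleAbs(np.hstack([cv2.resize(p,(400,300)),cv2.resize(c,(400,300),interpolation=cv2.INTER_CUBIC)])[:,:,::-1],alpha=1.7,beta=15))
E
```

```text
-1.2894907921262695e-05 [ 0.51009136 -0.05051516  0.07304995]
231 204
```

View pics/w3b.png

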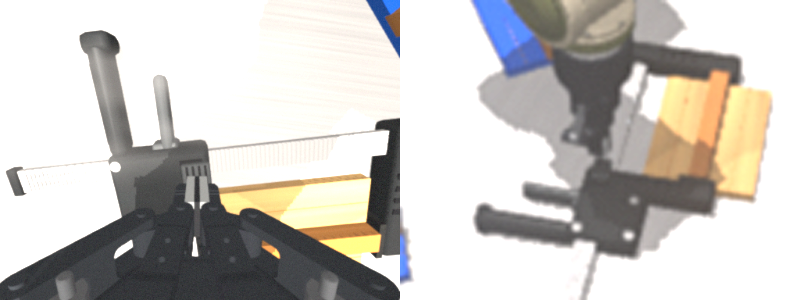

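The shut fingertips sit over the tab (196,172 in the left half). Now I'll press down.

Emit:
{"method": "drive_tool", "body": {
  "plan": [
    [0,0,-0.02,0.1,0,0,0],
    [0,0,0,0.15,0,0,0],
    [0,0,0,0.13,0,0,0],
    [0,0,0,0.08,0,0,0],
    [0,0,0,0.05,0,0,0],
    [0,0,0,0.05,0,0,0],
    [0,0,0,0.05,0,0,0],
    [0,0,0,0.05,0,0,0],
    [0,0,0,0.02,0,0,0],
    [0,0,0,0,0,0,0]
  ]
}}

```text
t: 17.45
eef_pos: [0.5115, -0.0513, 0.0412]
eef_rot: [-0.202, 3.132, -0.001]
ft_force: [-2.2, 3.0, 16.8]
width: -0.0003
grasp_force: 8.9
```

Emit:
{"method": "drive_tool", "body": {
  "plan": [
    [0,0,0,0.02,0,0,0],
    [0,0,0,0.02,0,0,0],
    [0,0,0,0,0,0,0],
    [0,0,0,0,0,0,0],
    [0,0,0,0,0,0,0],
    [0,0,0,0,0,0,0],
    [0,0,0,0,0,0,0],
    [0,0,0,0,0,0,0],
    [0,0,0,0,0,0,0],
    [0,0,0,0,0,0,0]
  ]
}}

```text
t: 18.45
eef_pos: [0.512, -0.0515, 0.0406]
eef_rot: [-0.202, 3.13, -0.003]
ft_force: [-5.0, 3.0, 32.7]
width: -0.0001
grasp_force: 16.0
```

```bash
python3 - <<'E'
from h import *
o=arm.get_obs();print(o['eef_pos'],o['ft_force'])
p,d=snap('wrist','w4');p2,_=snap('top','t4');
cv2.imwrite('pics/w4b.png',cv2.convertScaleAbs(np.hstack([cv2.resize(p,(400,300)),cv2.resize(p2[150:270,160:320],(400,300),interpolation=cv2.INTER_CUBIC)])[:,:,::-1],alpha=1.7,beta=15))
E
```

```text
[ 0.51201188 -0.05154959  0.04060652] [-5.0209511   3.03470408 32.72031771]
```

View pics/w4b.png

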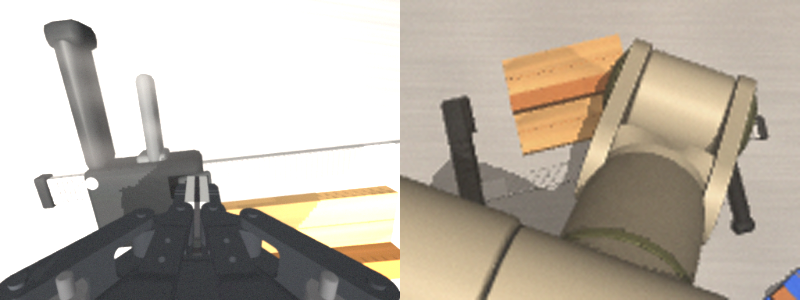

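The tab is on its firm stop (33 N). The far jaw has sprung well clear of the lid (right half, 465,140) and the tail is short again. I'll lift off and check.

Emit:
{"method": "drive_tool", "body": {
  "plan": [
    [0,0,0,-0.1,0,0,0],
    [0,0,0,-0.1,0,0,0],
    [0,0,0,-0.2,0,0,0],
    [0,0,0,-0.5,0,0,0],
    [0,0,0,-0.8,0,0,0],
    [0,0,0,-0.9,0,0,0],
    [0,0.3,-0.5,-0.5,0,0,0],
    [0,0.5,-0.8,-0.2,0,0,0],
    [0,0.5,-0.8,0,0,0,0],
    [0,0.5,-0.8,0,0,0,0]
  ]
}}

```text
t: 19.55
eef_pos: [0.4388, -0.2079, 0.2031]
eef_rot: [-0.203, 3.134, -0.001]
ft_force: [1.2, 0.1, 0.1]
width: -0.0
grasp_force: 0.0
```

Emit:
{"method": "drive_tool", "body": {
  "plan": [
    [0,0.4,-0.8,0,0,0,0],
    [0,0.4,-0.8,0,0,0,0],
    [0,0.4,-0.8,0,0,0,0],
    [0,0.2,-0.6,0,0,0,0],
    [0,0,-0.3,0,0,0,0],
    [0,0,0,0,0,0,0],
    [0,0,0,0,0,0,0],
    [0,0,0,0,0,0,0],
    [0,0,0,0,0,0,0],
    [0,0,0,0,0,0,0]
  ]
}}

```text
t: 20.55
eef_pos: [0.3917, -0.3787, 0.2027]
eef_rot: [-0.203, 3.135, -0.0]
ft_force: [0.9, 0.7, -0.6]
width: 0.0003
grasp_force: 0.0
```

```bash
python3 - <<'E'
from h import *
p,d=snap('top','t5')
cv2.imwrite('pics/t5b.png',cv2.convertScaleAbs(cv2.resize(p[165:255,180:315,::-1],(800,533),interpolation=cv2.INTER_CUBIC),alpha=1.8,beta=15))
E
```

```text
(no output)
```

View pics/t5b.png

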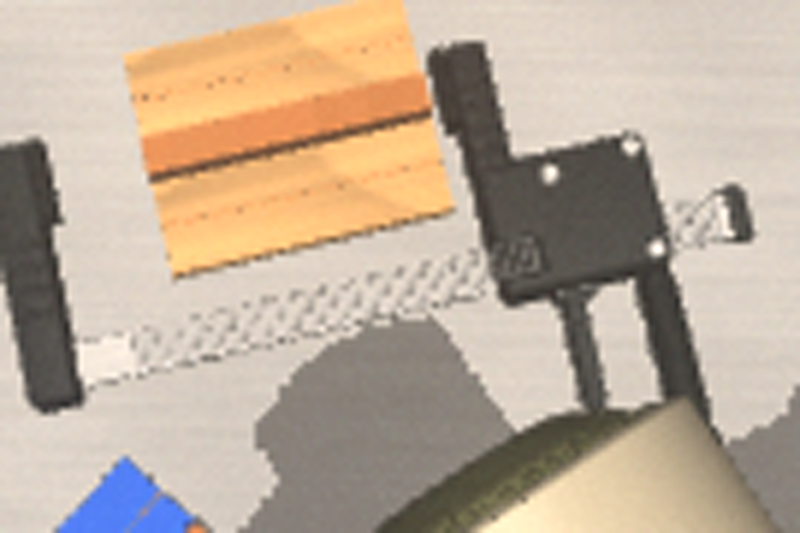

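The batten (430,95 to 150,160) is flush at both ends of the lid. The jaw measures about 204 mm open, matching fully open within error, and the robot is touching nothing.

```bash
python3 -c "
from station import arm
print(arm.finish_job())"
```

```text
the job is handed in; nothing more can be done
None
```

The job is handed in: the batten is flush, the clamp stalled tight on the lid at no more than 24 N of squeeze, and the release was then held until the jaw had sprung back to about 204 mm (full opening is 206 mm).

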